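# Stamp the maker's mark under a bisque flask

### The arm

A 6-joint arm with a two-finger parallel gripper is mounted at the origin on the work surface. World frame = base frame: x ahead of the robot, y to its left, z up, the work surface at z = 0. Lengths are in mm, angles in rad, forces in N, time in s.
With the tool pointing down it reaches from about 350 to 975 mm from the base axis. Payload 7.1 kg.
Tool frame: the origin (TCP) lies midway between the tips of the shut fingers; the grasp point (between the pads) lies ctrl.grip_point_offset behind it (ctrl.grip_point_offset is the distance from the TCP to the grasp point, in mm); z points along the fingers, y is the line along which they close (so a half turn about z gives the same grasp; the last joint's range is limited). The gripper opens to 88 mm and grips with 3 to 60 N. Pads are 20 mm wide; open, the fingers measure 115 mm over their backs; the gripper's body (75 mm by 178 mm) begins 61 mm behind the grasp point.
Start: joints at [1.268, 0.423, 1.63, -0, 1.089, -0.019], TCP at [174.972, 599.991, 200.575] pointing down, gripper open.
Joint ranges: [-3, 3], [-0.9, 2.11], [0.09, 2.58], [-1.31, 4.45], [0.11, 2.69], [-2.54, 2.54]. Speed limits (rad/s): [2.39, 2.39, 3.01, 3.14, 3.14, 3.14].

### API

Orientations are given as a rotation vector (axis times angle).
In Python, from workcell import ctrl gives the robot as it stands.
- The arm moves only by the tool apply_moves, never from a script. Its argument "targets" is a list of rows, each an object of numbers: "tx", "ty", "tz": the shift along the world's x, y, z in m; "spin": the turn about the world's z in degrees. In form: [{"tx": .., "ty": .., "tz": .., "spin": ..}, ...]. A call has exactly 8 rows; each row is the pose to reach, as a shift and turn from the pose commanded when the call began; what a row does not reach only later rows make up. A row lasts 1/10 s, in which the tool goes at most 50 mm and 8.59 degrees, less where a joint would pass 70% of its speed; a pose out of reach is approached as far as the arm can. A call with a gripper value outside its range is refused whole. "gripper" is the closure, from -1 (fully open) to 1 (shut), set as the call begins (left out, the last holds). The fingers move at their own pace and stop on an object; the grip force is fixed at half the most. Time passes only in rows, so rows that repeat a pose let the fingers close, or fill a call up. It gives the time, the measured TCP pose, the force, the opening and the grip force at its end, in the units of the state.
- ctrl.get_obs(): the state, without advancing time (a new reading comes with each control period).
- ctrl.get_image(name): name is "scene" or "top" or "wrist"; returns the picture (384x512x3 uint8, red, green, blue); there is no depth.
- ctrl.get_calibration(name): a dict with "fov_y" (degrees; the focal length in pixels is half the picture's height over the tangent of half this angle, whatever the lens; pixels are square), "cx", "cy" (the principal point, pixels), "rvec" (rotation vector, rad) and "tvec" (3), from world to camera coordinates, as OpenCV has them. Camera axes: x right, y down, z forward; pixel columns grow to the right and rows downward; lengths in mm; the calibration is good to about 2 mm. The wrist camera is an equidistant fisheye: a pixel r from the principal point sees the ray r / f radians off the axis. A picture is of the moment at which its call begins: read the wrist's pose just before it. get_calibration takes no time and is no camera call; for the wrist camera it gives the pose at the moment of the call.
- ctrl.close_job(): hands the job in; it is judged then, once.
Trained networks look in the newest picture that a camera, given by its name, has taken for a name from the list of things; names that differ only in an ending like _2 or _b are one class to them, and where a whole thing is asked for, a point or a joint stands for the part that bears it (a point fixed in the world has none). Each returns a list of dicts, best first, with "score" (0 to 1); they miss things now and then, are a little off and sometimes report something else, mostly with a low value. They report only what shows in the picture. A call takes as long as a camera call. They do not tell look-alikes from the thing itself.
- ctrl.outline_of(name, camera): "pixels" (384x512 bool, what is visible of it) and "box" ([left, top, right, bottom] in pixels, round what is visible of it).
- ctrl.pinpoint(name, camera): "uv" ([column, row] in pixels: a listed point, or the origin of a listed thing).
The state is a dict: "t": time; "qpos": joint angles; "qvel": joint speeds; "joint_torque": joint torques, N m; "ee_pos": TCP position; "orientation": TCP orientation; "ft_force": force on the tool from outside, world axes, zero at the start; "moment": the same for the moment, N m; "width": finger opening in mm; "grasp_force": force on a finger pad.
Only numpy, scipy, OpenCV 4.12 (cv2) and the standard library are available. Lean on these libraries where they do the work, as an engineer would, in place of code of your own. Each camera call takes 0.05 s, during which the arm holds its last target. There are 200 camera calls.

### The job

One of the two sprung ring stands already carries a terracotta flask; take the pale bisque flask from the table and set it upright in the ring of the free stand. Press it straight down against the springs until its foot clearly squeezes the red stamp pad under the ring, and keep it pressed: finish while still gripping the flask and holding it down. Leave the terracotta flask in its ring, and do not disturb the cup, the jar and the brush.

Things in the scene. Friction and masses are not known exactly. Their poses are not given: they have to be found in the camera images.
- flask: Pale flask, loose on the table: about 0.2 kg, 120 mm tall, ball belly of 36 mm radius centred 37 mm above the foot, straight neck 26 mm across from 74 to 110 mm above the foot, lip 34 mm across. Origin: centre of the foot (28 mm across); z up the neck. Seated in a ring that is up, its foot is 49.5 mm above the table, 17.5 mm above the stamp pad.
- stamped_flask: A terracotta-coloured flask of the same shape and size, already sitting loose in the ring of one of the two stands (either one); leave it. Origin: centre of its foot; z up.
- seat_1 (a point): Sprung stand 1 of two alike, fixed: wooden base 124 mm across, steel wire ring on three springs, red stamp pad in the middle below. Fixed point: centre of the wire circle of the ring when up, 60 mm above the table, on the stand's axis. Wire 8 mm thick, opening 52 mm. Pad 32 mm across, its top 28 mm below this point when up. Either stand may be the free one.
- seat_2 (a point): Sprung stand 2 of two alike, fixed: wooden base 124 mm across, steel wire ring on three springs, red stamp pad in the middle below. Fixed point: centre of the wire circle of the ring when up, 60 mm above the table, on the stand's axis. Wire 8 mm thick, opening 52 mm. Pad 32 mm across, its top 28 mm below this point when up. Either stand may be the free one.
- ring_1 (a joint): Travel of stand 1's wire ring, m: 0 = up at rest, grows as it is pressed straight down, stop at 0.026. Spring: stays up under 3.6 N, then 300 N/m (about 8 N at 0.015).
- ring_2 (a joint): Travel of stand 2's wire ring, m: 0 = up at rest, grows as it is pressed straight down, stop at 0.026. Spring: stays up under 3.6 N, then 300 N/m (about 8 N at 0.015).
- stamp_1 (a joint): Travel of stand 1's cushioned stamp pad, m: 0 = up at rest, grows as it is pressed down, stop at 0.008. Spring: gives at 0.9 N, then 900 N/m; it springs back when let go. A proper print needs over 0.0015; aim for the middle of the travel.
- stamp_2 (a joint): Travel of stand 2's cushioned stamp pad, m: 0 = up at rest, grows as it is pressed down, stop at 0.008. Spring: gives at 0.9 N, then 900 N/m; it springs back when let go. A proper print needs over 0.0015; aim for the middle of the travel.
- cradle_1: Stand 1, the whole of it; origin at the centre of the base's underside, on the table.
- cradle_2: Stand 2, the whole of it; origin at the centre of the base's underside, on the table.
- blue_cup: Loose open blue plastic cup, 80 mm across, 100 mm tall; origin under its centre. Leave it.
- wash_jar: Loose amber glass jar with a reddish-brown lid, 66 mm across, 90 mm tall; origin under its centre. Leave it.
- brush: Loose brush with a wooden handle, lying on the table along its x axis; origin under its middle. Leave it.
Not all that is in view belongs to the job. Leave any yellow look-alike of the cradle_2 alone.

How it is judged:
By the outcome, as a careful person would: the job done as asked, in the order asked, and still so for the second after the job is handed in, while the arm keeps its last pose, push and grip.
It also fails if it takes over 48 s, if anything falls off the work surface, if the arm or the gripper's body presses on something with over 40 N, if the wrist force passes 120 N, or if a joint passes its speed limit or range.

## Working session

There is one attempt and no reset: what is moved stays moved. The work goes in short steps, Python scripts to look and compute and a tool call to move; the robot and the scene stay as the last step left them, time stands still between calls to the robot, and variables do not carry over. Pictures are saved under pics/ and viewed, at most 10 in all, crops included, and the job is handed in when it is done.

Besides the shell and the picture viewer there is one more tool, called after ">>>" as name(argument=value, ...) on one line, values as JSON. apply_moves: Moves the arm, as the interface text tells. Its arguments: {"type":"object","properties":{"targets":{"type":"array"},"gripper":{"type":"number"}},"required":["targets"]}

```bash
mkdir -p pics; cat > h.py <<'E'
import numpy as np, cv2
from workcell import ctrl
def ray(cam,uv,cal=None):
    c=cal or ctrl.get_calibration(cam); f=192/np.tan(np.radians(c["fov_y"])/2)
    R=cv2.Rodrigues(np.array(c["rvec"],float))[0]; t=np.array(c["tvec"],float).ravel()
    x=(uv[0]-c["cx"])/f; y=(uv[1]-c["cy"])/f
    if cam=="wrist":
        r=np.hypot(x,y); s=np.sin(r)/r if r>1e-9 else 1; d=np.array([x*s,y*s,np.cos(r)])
    else: d=np.array([x,y,1.])
    return -R.T@t, R.T@d/np.linalg.norm(d)
def at_z(cam,uv,z,cal=None):
    o,d=ray(cam,uv,cal); return (o+d*(z-o[2])/d[2]).round(1)
E
python3 - <<'E'
from h import *
ims=[ctrl.get_image(n) for n in("scene","top")]
for n,i in zip(("scene","top"),ims): cv2.imwrite(f"pics/{n}0.png",i[:,:,::-1])
print(ctrl.grip_point_offset, ctrl.get_obs())
for cam in("scene","top"):
    for n,z in(("flask",0),("stamped_flask",49.5),("seat_1",60),("cradle_1",0),("blue_cup",0),("wash_jar",0),("brush",0)):
        for r in ctrl.pinpoint(n,cam): print(cam,n,round(r["score"],2),np.round(r["uv"],1),at_z(cam,r["uv"],z))
E
```

```text
18.700000000000003 {'t': 0.1, 'qpos': array([ 1.26804822e+00,  4.23798894e-01,  1.63059618e+00, -4.70505676e-06,
        1.08859888e+00, -1.90092084e-02]), 'qvel': array([-4.03216723e-05, -1.63982930e-03, -2.61487187e-03,  1.03006896e-03,
       -2.20005865e-03, -3.25058647e-04]), 'joint_torque': array([ 3.42783687e-04, -5.45612061e+01, -2.74326271e+01,  6.44874922e-02,
        1.88039633e-02,  1.62402972e-05]), 'ee_pos': array([174.79104038, 599.50904518, 199.86476113]), 'orientation': array([-4.44167772e-01, -3.10981192e+00,  2.17364123e-03]), 'ft_force': array([0.29147082, 0.35962708, 0.02298533]), 'moment': array([ 0.01703547, -0.03191444,  0.01461032]), 'grasp_force': 0.0, 'width': 87.9344877181016}
scene flask 0.78 [210.4 177.4] [ 436.5 -130.2    0. ]
scene stamped_flask 0.69 [294.5 199.2] [591.8 126.7  49.5]
scene seat_1 0.84 [183.5 205.8] [ 601.6 -204.2   60. ]
scene seat_1 0.78 [312.9 252.5] [788.  147.5  60. ]
scene seat_1 0.63 [295.4 198.4] [597.5 127.7  60. ]
scene cradle_1 0.84 [294.8 213.1] [606.6 129.5   0. ]
scene cradle_1 0.82 [307.6 262.2] [781.7 140.7   0. ]
scene 
[... 192 characters left out ...]
.1] [472.9 384.6   0. ]
top flask 0.67 [312.4 252.3] [ 436.4 -135.9    0. ]
top stamped_flask 0.6 [210.5 184.9] [598.  125.1  49.5]
top seat_1 0.72 [205.8 186.4] [592.2 135.6  60. ]
top seat_1 0.7 [343.6 185.2] [ 601.2 -206.1   60. ]
top seat_1 0.63 [206.4 111.8] [784.3 140.3  60. ]
top seat_1 0.32 [313.6 251.3] [ 437.  -131.1   60. ]
top cradle_1 0.83 [211.4 187.8] [598.9 127.2   0. ]
top cradle_1 0.74 [207.7 119.1] [784.6 142.8   0. ]
top cradle_1 0.71 [335.9 189.6] [ 599.9 -197.7    0. ]
top blue_cup 0.7 [383.4 278. ] [ 374.6 -316.     0. ]
top wash_jar 0.58 [405.  214.8] [ 536.8 -376.2    0. ]
top brush 0.59 [109.5 232.7] [477.6 384.8   0. ]
top brush 0.27 [211. 189.] [595.8 128.1   0. ]
```

View pics/scene0.png

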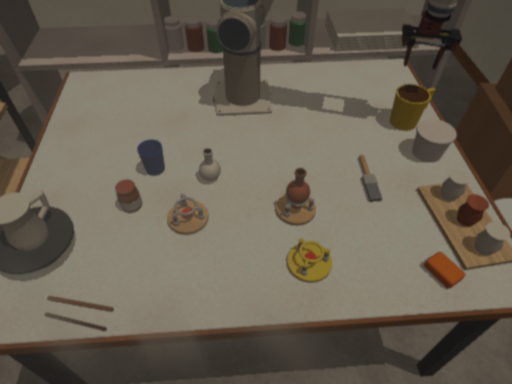

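View pics/top0.png

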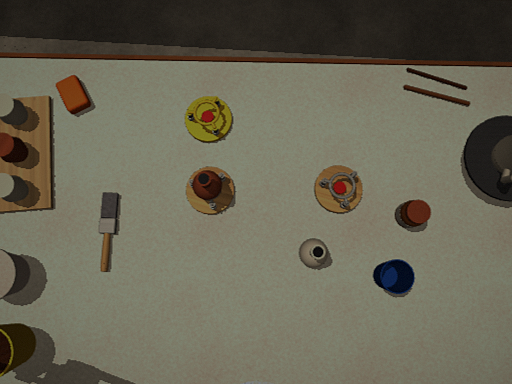

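Upright pale flask at top (313,252), free wooden stand at top (340,188), i.e. about (600,-203). The terracotta flask is in the other wooden stand, and the stand at top (208,118) is the yellow decoy. I'm moving over towards the flask.

>>> apply_moves(targets=[{"tx":0.03,"ty":-0.036,"tz":0.004,"spin":0},{"tx":0.06,"ty":-0.072,"tz":0.008,"spin":0},{"tx":0.09,"ty":-0.11,"tz":0.012,"spin":0},{"tx":0.12,"ty":-0.147,"tz":0.016,"spin":0},{"tx":0.152,"ty":-0.184,"tz":0.02,"spin":0},{"tx":0.185,"ty":-0.222,"tz":0.02,"spin":0},{"tx":0.217,"ty":-0.26,"tz":0.02,"spin":0},{"tx":0.25,"ty":-0.298,"tz":0.02,"spin":0}], gripper=-1)

```text
t: 1.6
ee_pos: [425.8, 300.6, 220.9]
orientation: [0.444, 3.109, 0.001]
ft_force: [0.5, -0.2, -0.8]
width: 87.5
grasp_force: 0.0
```

>>> apply_moves(targets=[{"tx":0.0,"ty":-0.048,"tz":0,"spin":0},{"tx":0.0,"ty":-0.096,"tz":0,"spin":0},{"tx":0.0,"ty":-0.144,"tz":0,"spin":0},{"tx":0.0,"ty":-0.192,"tz":0,"spin":0},{"tx":0.0,"ty":-0.24,"tz":0,"spin":0},{"tx":0.0,"ty":-0.288,"tz":0,"spin":0},{"tx":0.0,"ty":-0.33,"tz":0,"spin":0},{"tx":0.0,"ty":-0.36,"tz":0,"spin":0}])

```text
t: 2.4
ee_pos: [424.5, -60.1, 220.9]
orientation: [0.446, 3.109, -0.0]
ft_force: [0.7, -0.1, 0.0]
width: 88.0
grasp_force: 0.0
```

```bash
python3 - <<'E'
from h import *
o=ctrl.get_obs();print(o["t"],o["ee_pos"],o["qpos"].round(2))
cal=ctrl.get_calibration("wrist");im=ctrl.get_image("wrist");cv2.imwrite("pics/w1.png",im[:,:,::-1])
for n,z in(("flask",0),("seat_1",60),("cradle_1",0)):
    for r in ctrl.pinpoint(n,"wrist"): print(n,round(r["score"],2),np.round(r["uv"],1),at_z("wrist",r["uv"],z,cal))
for r in ctrl.outline_of("flask","wrist"): print(r["score"],r["box"])
E
```

```text
2.4 [424.52104261 -60.10376498 220.89717635] [-0.17  0.1   2.02 -0.    1.02 -1.45]
flask 0.56 [204.5 184.9] [ 431.3 -129.4    0. ]
seat_1 0.69 [413.8 248.5] [590.9 137.1  60. ]
seat_1 0.59 [191.8 316.7] [ 602.6 -202.2   60. ]
cradle_1 0.76 [396.8 231.7] [589.2 137.8   0. ]
cradle_1 0.7 [199.6 293.5] [ 601.9 -198.8   -0. ]
0.73 [173.2, 166.2, 227.7, 233.6]
```

View pics/w1.png

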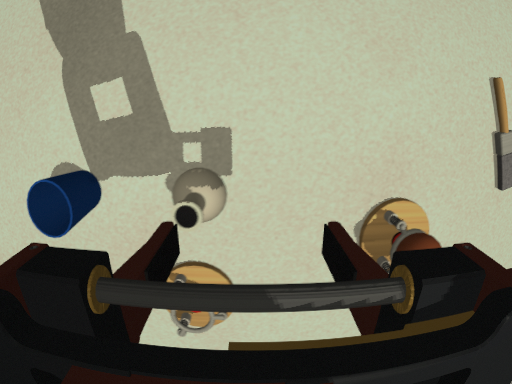

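The wrist view shows the flask mouth at (187,215), the belly at (200,193), and the free stand at (200,293). I'll triangulate the mouth from this and from the top and scene views (top (318,252), scene (208,152)).

```bash
python3 - <<'E'
from h import *
print(at_z("wrist",(187,214.5),120))
im=cv2.imread("pics/top0.png");s=cv2.imread("pics/scene0.png")
m=cv2.resize(im[230:280,290:340],(400,400),interpolation=2);n=cv2.resize(s[140:190,185:235],(400,400),interpolation=2)
cv2.imwrite("pics/c.png",np.hstack([m,n]))
print(at_z("top",(318,252.5),120),at_z("scene",(208,151.5),120))
for c in("wrist","top","scene"):
    r=ctrl.outline_of("flask",c) if c=="wrist" else None
    if r:
        p=r[0]["pixels"].astype(np.uint8); d=cv2.distanceTransform(p,2,5); k=np.unravel_index(d.argmax(),d.shape); print(k[::-1],d.max(),at_z(c,k[::-1],37))
E
```

```text
[ 433.  -127.7  120. ]
[ 432.5 -133.3  120. ] [ 439.1 -127.4  120. ]
(np.int64(200), np.int64(195)) 26.965895 [ 435.4 -127.9   37. ]
```

View pics/c.png

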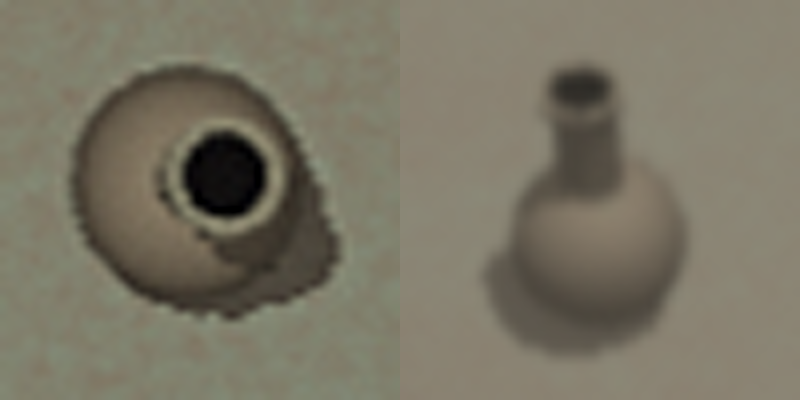

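>>> apply_moves(targets=[{"tx":0.003,"ty":-0.02,"tz":-0.01,"spin":0},{"tx":0.006,"ty":-0.045,"tz":-0.03,"spin":0},{"tx":0.009,"ty":-0.065,"tz":-0.05,"spin":0},{"tx":0.0095,"ty":-0.071,"tz":-0.065,"spin":0},{"tx":0.0095,"ty":-0.071,"tz":-0.075,"spin":0},{"tx":0.0095,"ty":-0.071,"tz":-0.075,"spin":0},{"tx":0.0095,"ty":-0.071,"tz":-0.075,"spin":0},{"tx":0.0095,"ty":-0.071,"tz":-0.075,"spin":0}])

```text
t: 3.5
ee_pos: [434.9, -128.2, 146.3]
orientation: [0.442, 3.109, -0.0]
ft_force: [-0.5, 1.2, 0.1]
width: 87.9
grasp_force: 0.0
```

```bash
python3 - <<'E'
from h import *
o=ctrl.get_obs();print(o["t"],o["ee_pos"])
im=ctrl.get_image("wrist");cv2.imwrite("pics/w2.png",im[:,:,::-1])
for r in ctrl.outline_of("flask","wrist")[:1]:
  print(r["score"],r["box"]);p=r["pixels"].astype(np.uint8); d=cv2.distanceTransform(p,2,5); k=np.unravel_index(d.argmax(),d.shape); print(k[::-1],d.max(),at_z("wrist",k[::-1],37))
for r in ctrl.pinpoint("flask","wrist"): print(at_z("wrist",r["uv"],0))
# where would a lip at the TCP axis appear
c=ctrl.get_calibration("wrist");R=cv2.Rodrigues(np.array(c["rvec"]))[0];f=192/np.tan(np.radians(c["fov_y"]/2))
for z in(120,37):
  v=R@np.array([*o["ee_pos"][:2],z])+np.ravel(c["tvec"]);th=np.arctan2(np.hypot(*v[:2]),v[2]);q=v[:2]/np.hypot(*v[:2])*th*f;print(z,q+[c["cx"],c["cy"]])
E
```

```text
3.5 [ 434.85054869 -128.19981382  146.32485466]
0.63 [215.5, 154.3, 282.5, 236.7]
(np.int64(248), np.int64(187)) 34.353493 [ 435.  -130.9   37. ]
[ 433.1 -128.7    0. ]
120 [250.75342584 213.24604263]
37 [250.60249905 186.21347788]
```

View pics/w2.png

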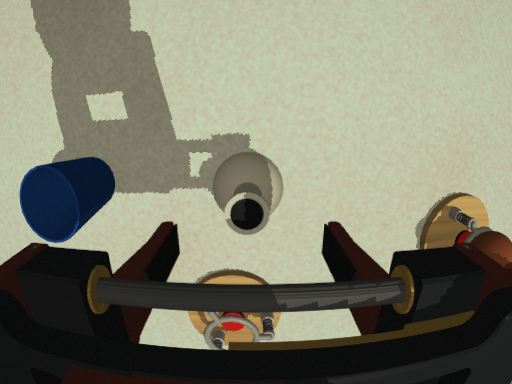

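The mouth at (247,213) is about 3 px left of the grasp axis (251,213), so I'm shifting 3 mm in -y, descending and gripping.

>>> apply_moves(targets=[{"tx":0,"ty":-0.003,"tz":-0.01,"spin":0},{"tx":0,"ty":-0.003,"tz":-0.025,"spin":0},{"tx":0,"ty":-0.003,"tz":-0.04,"spin":0},{"tx":0,"ty":-0.003,"tz":-0.055,"spin":0},{"tx":0,"ty":-0.003,"tz":-0.067,"spin":0},{"tx":0,"ty":-0.003,"tz":-0.072,"spin":0},{"tx":0,"ty":-0.003,"tz":-0.072,"spin":0},{"tx":0,"ty":-0.003,"tz":-0.072,"spin":0}])

```text
t: 4.45
ee_pos: [434.5, -131.9, 73.7]
orientation: [0.444, 3.11, -0.0]
ft_force: [-0.2, -0.9, -0.5]
width: 88.1
grasp_force: 0.0
```

>>> apply_moves(targets=[{"tx":0,"ty":0,"tz":0,"spin":0},{"tx":0,"ty":0,"tz":0,"spin":0},{"tx":0,"ty":0,"tz":0,"spin":0},{"tx":0,"ty":0,"tz":0,"spin":0},{"tx":0,"ty":0,"tz":0,"spin":0},{"tx":0,"ty":0,"tz":0,"spin":0},{"tx":0,"ty":0,"tz":0,"spin":0},{"tx":0,"ty":0,"tz":0,"spin":0}], gripper=1)

```text
t: 5.25
ee_pos: [434.3, -131.8, 73.6]
orientation: [0.444, 3.11, -0.0]
ft_force: [0.3, -0.7, 1.4]
width: 33.0
grasp_force: 30.0
```

Width 33 is wider than the neck (26), so I'm checking before lifting.

```bash
python3 - <<'E'
from h import *
im=ctrl.get_image("wrist");o=ctrl.get_obs();print(o["t"],o["width"],o["grasp_force"],o["ft_force"],o["moment"])
cv2.imwrite("pics/w3.png",cv2.resize(im[120:320,150:360,::-1],(630,600),interpolation=2))
E
```

```text
5.3 32.65379398648735 30.00007599592209 [-0.73063996 -0.01382225 -0.35872922] [-0.00611066 -0.00736289 -0.02180187]
```

View pics/w3.png

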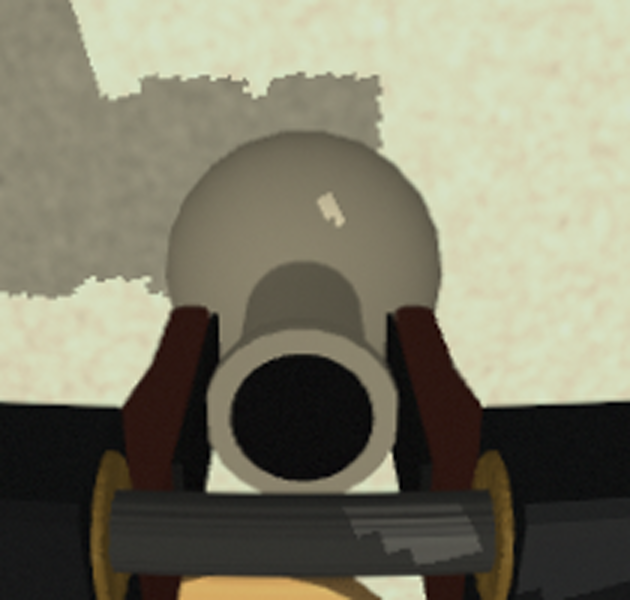

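The pads' upper ends are catching the lip (gap visible beside the neck). I'll open, lower 2.5 mm and re-grip the neck.

>>> apply_moves(targets=[{"tx":0,"ty":0,"tz":0,"spin":0},{"tx":0,"ty":0,"tz":0,"spin":0},{"tx":0,"ty":0,"tz":0,"spin":0},{"tx":0,"ty":0,"tz":-0.0025,"spin":0},{"tx":0,"ty":0,"tz":-0.0025,"spin":0},{"tx":0,"ty":0,"tz":-0.0025,"spin":0},{"tx":0,"ty":0,"tz":-0.0025,"spin":0},{"tx":0,"ty":0,"tz":-0.0025,"spin":0}], gripper=-0.1)

```text
t: 6.1
ee_pos: [434.3, -131.8, 71.1]
orientation: [0.444, 3.11, -0.0]
ft_force: [-0.7, -0.0, 0.4]
width: 48.4
grasp_force: 0.0
```

>>> apply_moves(targets=[{"tx":0,"ty":0,"tz":0,"spin":0},{"tx":0,"ty":0,"tz":0,"spin":0},{"tx":0,"ty":0,"tz":0,"spin":0},{"tx":0,"ty":0,"tz":0,"spin":0},{"tx":0,"ty":0,"tz":0,"spin":0},{"tx":0,"ty":0,"tz":0,"spin":0},{"tx":0,"ty":0,"tz":0,"spin":0},{"tx":0,"ty":0,"tz":0,"spin":0}], gripper=1)

```text
t: 6.9
ee_pos: [434.3, -131.8, 71.1]
orientation: [0.444, 3.11, -0.0]
ft_force: [0.7, 0.3, 0.0]
width: 32.7
grasp_force: 30.0
```

Still the lip: the finger faces run past it, so the neck can't be reached. I'll centre the pads on the lip instead (grasp point ≈ 114 mm).

>>> apply_moves(targets=[{"tx":0,"ty":0,"tz":0,"spin":0},{"tx":0,"ty":0,"tz":0,"spin":0},{"tx":0,"ty":0,"tz":0,"spin":0},{"tx":0,"ty":0,"tz":0.008,"spin":0},{"tx":0,"ty":0,"tz":0.016,"spin":0},{"tx":0,"ty":0,"tz":0.024,"spin":0},{"tx":0,"ty":0,"tz":0.024,"spin":0},{"tx":0,"ty":0,"tz":0.024,"spin":0}], gripper=-0.1)

```text
t: 7.7
ee_pos: [434.6, -131.9, 95.6]
orientation: [0.444, 3.109, -0.0]
ft_force: [0.3, -0.1, 0.1]
width: 48.5
grasp_force: 0.0
```

>>> apply_moves(targets=[{"tx":0,"ty":0,"tz":0,"spin":0},{"tx":0,"ty":0,"tz":0,"spin":0},{"tx":0,"ty":0,"tz":0,"spin":0},{"tx":0,"ty":0,"tz":0,"spin":0},{"tx":0,"ty":0,"tz":0,"spin":0},{"tx":0,"ty":0,"tz":0,"spin":0},{"tx":0,"ty":0,"tz":0,"spin":0},{"tx":0,"ty":0,"tz":0,"spin":0}], gripper=1)

```text
t: 8.5
ee_pos: [434.2, -131.7, 95.0]
orientation: [-0.444, -3.11, -0.0]
ft_force: [0.1, 0.2, -1.8]
width: 32.4
grasp_force: 30.0
```

>>> apply_moves(targets=[{"tx":0,"ty":0,"tz":0.01,"spin":0},{"tx":0,"ty":0,"tz":0.03,"spin":0},{"tx":0,"ty":0,"tz":0.055,"spin":0},{"tx":0.0,"ty":0,"tz":0.08,"spin":0},{"tx":0.015,"ty":-0.005,"tz":0.105,"spin":0},{"tx":0.04,"ty":-0.013,"tz":0.115,"spin":0},{"tx":0.07,"ty":-0.023,"tz":0.115,"spin":0},{"tx":0.1,"ty":-0.033,"tz":0.115,"spin":0}])

```text
t: 9.3
ee_pos: [535.5, -165.2, 211.7]
orientation: [0.444, 3.108, -0.001]
ft_force: [1.3, 0.6, -2.4]
width: 32.1
grasp_force: 30.0
```

>>> apply_moves(targets=[{"tx":0.03,"ty":-0.01,"tz":0,"spin":0},{"tx":0.06,"ty":-0.02,"tz":0,"spin":0},{"tx":0.085,"ty":-0.03,"tz":0,"spin":0},{"tx":0.105,"ty":-0.036,"tz":0,"spin":0},{"tx":0.116,"ty":-0.038,"tz":0,"spin":0},{"tx":0.116,"ty":-0.038,"tz":0,"spin":0},{"tx":0.116,"ty":-0.038,"tz":0,"spin":0},{"tx":0.116,"ty":-0.038,"tz":0,"spin":0}])

```text
t: 10.1
ee_pos: [649.2, -202.4, 210.2]
orientation: [-0.444, -3.109, -0.0]
ft_force: [0.6, 0.4, -1.7]
width: 32.2
grasp_force: 30.0
```

```bash
python3 - <<'E'
from h import *
o=ctrl.get_obs();print(o["t"],o["ee_pos"],o["width"],o["ft_force"])
cal=ctrl.get_calibration("wrist");im=ctrl.get_image("wrist");cv2.imwrite("pics/w4.png",im[:,:,::-1])
for n,z in(("seat_1",60),("cradle_1",0)):
    for r in ctrl.pinpoint(n,"wrist"): print(n,round(r["score"],2),np.round(r["uv"],1),at_z("wrist",r["uv"],z,cal))
# red pad centroid
h=cv2.cvtColor(im,cv2.COLOR_RGB2HSV);m=((h[...,0]<6)|(h[...,0]>174))&(h[...,1]>180)&(h[...,2]>90)
n,l,s,c=cv2.connectedComponentsWithStats(m.astype(np.uint8))
for i in range(1,n):
    if s[i,4]>30: print(s[i],c[i],at_z("wrist",c[i],32,cal))
E
```

```text
10.1 [ 649.18457612 -202.36791392  210.18124369] 32.22375743767963 [ 0.61932292  0.3856286  -1.65423103]
seat_1 0.84 [475.2  77.2] [594.7 133.6  60. ]
seat_1 0.71 [492.1 198.6] [777.9 144.4  60. ]
seat_1 0.68 [242.4 139.2] [ 604.1 -198.4   60. ]
seat_1 0.59 [109.1 130.7] [ 544.2 -349.    60. ]
cradle_1 0.94 [446.3  75.5] [587.4 126.4   0. ]
cradle_1 0.64 [243.3 131.9] [ 599.6 -197.4    0. ]
cradle_1 0.61 [467.9 191.1] [781.2 140.8  -0. ]
[454  68   5  17  31] [455.29032258  76.19354839] [589.8 118.5  32. ]
[229 123  25  25 500] [241.142 134.854] [ 600.6 -199.7   32. ]
[474 188   8  17  59] [476.44067797 194.72881356] [776.4 133.6  32. ]
```

View pics/w4.png

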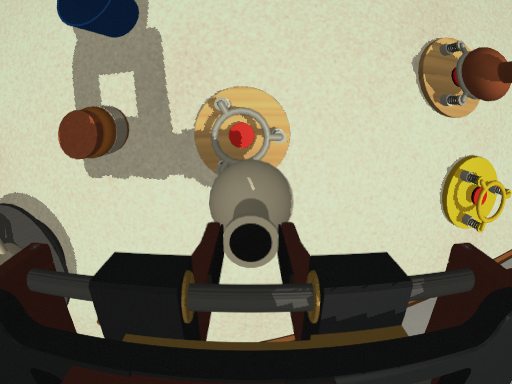

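The free stand's red pad is at (241,135) with the ring centred on the same spot, and the held flask belly is at (250,200) with its mouth at (250,242). Next I'll compute the flask offset from the TCP and check the ring.

```bash
python3 - <<'E'
from h import *
from scipy.optimize import least_squares
cal=ctrl.get_calibration("wrist");im=cv2.imread("pics/w4.png")
f=192/np.tan(np.radians(cal["fov_y"]/2));R=cv2.Rodrigues(np.array(cal["rvec"],float))[0];t=np.ravel(cal["tvec"])
def proj(P):
    v=P@R.T+t;h=np.hypot(v[:,0],v[:,1]);return v[:,:2]/h[:,None]*(np.arctan2(h,v[:,2])*f)[:,None]+[cal["cx"],cal["cy"]]
z=210.2-95.1
P=np.array([[649.2,-202.4,z+120],[649.2,-202.4,z+37]]);print("expected lip,belly",proj(P))
r=ctrl.outline_of("flask","wrist")[0];p=r["pixels"].astype(np.uint8);d=cv2.distanceTransform(p,2,5);k=np.unravel_index(d.argmax(),d.shape);print(r["box"],k[::-1],d.max(),at_z("wrist",k[::-1],z+37,cal))
g=im.max(2).astype(int);m=(g[215:265,220:280]<28);ys,xs=np.nonzero(m)
n,l,s,c=cv2.connectedComponentsWithStats(m.astype(np.uint8));i=1+s[1:,4].argmax();print("mouth",c[i]+[220,215],s[i],at_z("wrist",c[i]+[220,215],z+120,cal))
# ring fit: grey low-saturation bright wire vs wood: maximise score of wire circle radius 30 at z 60
hsv=cv2.cvtColor(im,cv2.COLOR_BGR2HSV);sat=cv2.GaussianBlur(hsv[...,1].astype(np.float32),(0,0),1)
a=np.linspace(0,2*np.pi,120,endpoint=False);best=[]
for cx in np.arange(590,612,.5):
  for cy in np.arange(-212,-188,.5):
    q=proj(np.c_[cx+30*np.cos(a),cy+30*np.sin(a),np.full(120,60)]);ok=q[:,1]<155
    q=q.astype(np.float32);v=cv2.remap(sat,q[:,:1],q[:,1:],1).ravel()[ok];best.append((v.mean(),cx,cy))
print(sorted(best)[:5])
E
```

```text
expected lip,belly [[250.29857671 240.98543171]
 [250.26020264 200.28766248]]
[208.7, 157.5, 292.3, 268.5] (np.int64(251), np.int64(199)) 38.596897 [ 648.3 -201.5  152.1]
mouth [250.04904406 242.18204489] [  10    9   41   38 1203] [ 649.9 -202.8  235.1]
[(np.float32(34.24939), np.float64(601.5), np.float64(-200.0)), (np.float32(34.360775), np.float64(601.0), np.float64(-200.0)), (np.float32(34.3845), np.float64(602.0), np.float64(-200.0)), (np.float32(34.43107), np.float64(601.5), np.float64(-200.5)), (np.float32(34.458378), np.float64(601.5), np.float64(-199.5))]
```

>>> apply_moves(targets=[{"tx":-0.015,"ty":0.001,"tz":0,"spin":0},{"tx":-0.035,"ty":0.002,"tz":0,"spin":0},{"tx":-0.0455,"ty":0.0025,"tz":-0.005,"spin":0},{"tx":-0.0485,"ty":0.0025,"tz":-0.015,"spin":0},{"tx":-0.0485,"ty":0.0025,"tz":-0.03,"spin":0},{"tx":-0.0485,"ty":0.0025,"tz":-0.045,"spin":0},{"tx":-0.0485,"ty":0.0025,"tz":-0.055,"spin":0},{"tx":-0.0485,"ty":0.0025,"tz":-0.06,"spin":0}])

```text
t: 11.1
ee_pos: [601.2, -199.9, 147.8]
orientation: [-0.444, -3.107, -0.001]
ft_force: [0.5, -0.1, -1.4]
width: 32.5
grasp_force: 30.0
```

>>> apply_moves(targets=[{"tx":0,"ty":0,"tz":0,"spin":0},{"tx":0,"ty":0,"tz":-0.001,"spin":0},{"tx":0,"ty":0,"tz":-0.002,"spin":0},{"tx":0,"ty":0,"tz":-0.004,"spin":0},{"tx":0,"ty":0,"tz":-0.006,"spin":0},{"tx":0,"ty":0,"tz":-0.008,"spin":0},{"tx":0,"ty":0,"tz":-0.009,"spin":0},{"tx":0,"ty":0,"tz":-0.009,"spin":0}])

```text
t: 11.9
ee_pos: [601.8, -200.4, 141.3]
orientation: [0.444, 3.11, -0.0]
ft_force: [0.7, -1.4, 2.3]
width: 32.2
grasp_force: 30.0
```

>>> apply_moves(targets=[{"tx":0,"ty":0,"tz":-0.002,"spin":0},{"tx":0,"ty":0,"tz":-0.004,"spin":0},{"tx":0,"ty":0,"tz":-0.006,"spin":0},{"tx":0,"ty":0,"tz":-0.008,"spin":0},{"tx":0,"ty":0,"tz":-0.01,"spin":0},{"tx":0,"ty":0,"tz":-0.012,"spin":0},{"tx":0,"ty":0,"tz":-0.012,"spin":0},{"tx":0,"ty":0,"tz":-0.012,"spin":0}])

```text
t: 12.7
ee_pos: [601.9, -200.4, 129.2]
orientation: [0.444, 3.11, -0.0]
ft_force: [-2.2, -1.6, 6.5]
width: 32.0
grasp_force: 30.0
```

>>> apply_moves(targets=[{"tx":0,"ty":0,"tz":-0.001,"spin":0},{"tx":0,"ty":0,"tz":-0.002,"spin":0},{"tx":0,"ty":0,"tz":-0.003,"spin":0},{"tx":0,"ty":0,"tz":-0.004,"spin":0},{"tx":0,"ty":0,"tz":-0.005,"spin":0},{"tx":0,"ty":0,"tz":-0.006,"spin":0},{"tx":0,"ty":0,"tz":-0.006,"spin":0},{"tx":0,"ty":0,"tz":-0.006,"spin":0}])

```text
t: 13.5
ee_pos: [602.4, -200.5, 124.1]
orientation: [0.444, 3.109, -0.001]
ft_force: [-2.2, -0.6, 11.7]
width: 32.4
grasp_force: 30.0
```

```bash
python3 - <<'E'
from h import *
F=[]
for i in range(6):
    im=ctrl.get_image("wrist");o=ctrl.get_obs();F.append(np.r_[o["ft_force"],o["ee_pos"]])
print(o["t"],np.mean(F,0).round(2),np.std(F,0).round(2),o["width"],o["grasp_force"],o["moment"])
s=ctrl.get_image("scene");cv2.imwrite("pics/e.png",np.hstack([cv2.resize(im[100:300,150:350,::-1],(400,400),interpolation=2),cv2.resize(s[130:240,140:250,::-1],(400,400),interpolation=2)]))
cal=ctrl.get_calibration("wrist")
c,=[x[0] for x in [np.mean(F,0)[3:]][:1]] if 0 else (0,)
E
```

```text
13.8 [-2.7100e+00 -6.0000e-01  1.0310e+01  6.0239e+02 -2.0051e+02  1.2411e+02] [0.38 0.43 0.24 0.02 0.01 0.02] 32.45721032114686 30.010952353477478 [-0.09095201  0.4473186  -0.02545118]
```

View pics/e.png

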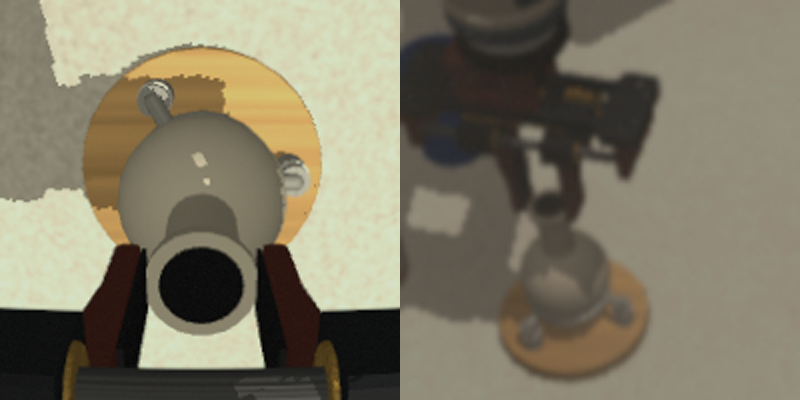

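The wrist and scene crops show the flask upright in the ring with the fingers still on the lip. Force (≈12 N above hanging) implies about 2 mm of pad travel, so I'll press 2 mm more and ease the small side force.

>>> apply_moves(targets=[{"tx":-0.0005,"ty":0,"tz":-0.0005,"spin":0},{"tx":-0.001,"ty":0,"tz":-0.001,"spin":0},{"tx":-0.001,"ty":0,"tz":-0.0015,"spin":0},{"tx":-0.001,"ty":0,"tz":-0.002,"spin":0},{"tx":-0.001,"ty":0,"tz":-0.002,"spin":0},{"tx":-0.001,"ty":0,"tz":-0.002,"spin":0},{"tx":-0.001,"ty":0,"tz":-0.002,"spin":0},{"tx":-0.001,"ty":0,"tz":-0.002,"spin":0}])

```text
t: 14.65
ee_pos: [601.9, -200.5, 122.6]
orientation: [0.444, 3.107, -0.001]
ft_force: [-1.4, -0.1, 11.9]
width: 32.3
grasp_force: 30.0
```

```bash
cat > f.py <<'E'
from h import *
F=[]
for i in range(6):
    ctrl.get_image("wrist");o=ctrl.get_obs();F.append(np.r_[o["ft_force"],o["ee_pos"],o["moment"]])
print(o["t"],np.mean(F,0).round(2),o["width"],o["grasp_force"])
E
python3 f.py
```

```text
14.95 [-1.5700e+00 -1.0000e-01  1.2300e+01  6.0193e+02 -2.0054e+02  1.2255e+02
 -1.0000e-02  3.4000e-01 -3.0000e-02] 32.37046631515903 30.0179985165596
```

Force and geometry agree on a pad travel of about 3.6–4.5 mm, which is mid-range and steady. Handing in.

```bash
python3 -c "
from workcell import ctrl
print(ctrl.close_job())"
```

```text
the job is handed in; nothing more can be done
None
```

The pale flask is upright in the free stand's ring, still gripped (by the lip, because the fingers could not close on the neck) and pressed down, squeezing the stamp pad an estimated 4 mm of its 8 mm; I handed the job in at about 15 s, and the hand-in call returned no verdict.

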